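Mark a template in the press and hang it up as done

ROBOT

A 7-joint arm with a two-finger parallel gripper is mounted at the origin on the work surface. World frame = base frame: x ahead of the robot, y to its left, z up, the work surface at z = 0. Lengths are in m, angles in rad, forces in N, time in s.
With the tool pointing down it reaches from about 0.4 to 0.85 m from the base axis. Payload 4.5 kg.
Tool frame: the origin (TCP) lies at the very end of the fingers, on their centre line; the grasp point (between the pads) lies 19 mm behind it (bot.hold_point_z is the distance from the TCP to the grasp point, in m); x points along the fingers, y is the direction in which the jaws open and shut, and the axes are right-handed (so a half turn about x gives the same grasp; the last joint's range is limited). The gripper opens to 85 mm and grips with 20 to 120 N. Pads are 22 mm wide; open, the fingers measure 114 mm over their backs; the gripper's body (76 mm by 85 mm) begins 54 mm behind the grasp point. The pads swing forward as they close: fully open they stand 13 mm farther back than shut.
Start: joints at [1.214, 0.689, -0.195, 1.565, 0.157, 0.902, -0.215], TCP at [0.238, -0.578, 0.231] pointing down, gripper open.
Joint ranges: [-3.01, 3.01], [-0.46, 2.08], [-1.47, 1.51], [0.13, 2.56], [-1, 4.14], [0.04, 2.09], [-2.66, 2.66]. Speed limits (rad/s): [2.57, 2.57, 3.14, 3.14, 3.14, 3.14, 3.14].

INTERFACE

Orientations are given as a rotation vector (axis times angle).
In Python, from cell import bot, imaging, order gives the robot as it stands.
- The arm moves only by the tool servo_tool, never from a script. Its argument "targets" is a list of rows, each a list of 3 entries, a list of its own where there are three numbers: the turn, a rotation vector about the world's x, y, z in rad, then the shift along the world's x, y, z in mm, then the finger opening in mm, from 0 to 85.4. In form: [[[ax, ay, az], [x, y, z], jaw], ...]. A call has 1 to 8 rows; each row shifts and turns the pose as measured when the row begins; what a row does not reach is not made up. A row lasts 1/8 s, in which the tool goes at most 62.5 mm and 10.7 degrees, less where a joint would pass 70% of its speed; a pose out of reach is approached as far as the arm can. A call is refused whole if a number of a shift passes 62.5 or a number of a turn 0.188, either way. A call with a gripper value outside its range is refused whole. The fingers move at their own pace and stop on an object; "grip_force" is the grip in N (left out, the last holds). Time passes only in rows, so rows that do not move let the fingers close. It gives the time, the measured TCP pose, the force and the opening at its end, in the units of the state.
- bot.observe(): the state, without advancing time (a new reading comes with each control period).
- imaging.read_camera(name): name is "scene" or "top"; returns (picture, depth): 384x512x3 uint8, blue, green, red; 384x512 float32, m along the optical axis (not along the pixel's ray), 0 where there is no reading.
- imaging.get_calibration(name): a dict with "K" (3x3 intrinsics, pixels), "extrinsics" (4x4, takes a point from camera to world coordinates). Camera axes: x right, y up, looking along -z (the intrinsics and any distortion apply to the point x, -y, -z); pixel columns grow to the right and rows downward; lengths in m; the calibration is good to about 2 mm. A picture is of the moment at which its call begins. get_calibration takes no time and is no camera call.
- order.close_job(): hands the job in, once; it reports no verdict.
The state is a dict: "time": time; "qpos": joint angles; "qvel": joint speeds; "tau": joint torques, N m; "tool_pos": TCP position; "tcp_rot": TCP orientation; "contact_force": force on the tool from outside, world axes, zero at the start; "wrist_torque": the same for the moment, N m; "opening": finger opening in m.
Only numpy, scipy, OpenCV 4.12 (cv2) and the standard library are available. Lean on these libraries where they do the work, as an engineer would, in place of code of your own. Each camera call takes 0.05 s, during which the arm holds its last target. There are 200 camera calls.

TASK

Lift the long aluminium template off its hook and slide it, window end up, down the sloping bed of the marking press, under the head, square against the stop, so that the sprung brass plunger is pushed fully in; hold it there pressed steady for two seconds so that the mark is made. Then draw it back up out of the press and hang it by its window on the empty hook stand, hanging straight and still. Leave the short template and everything else on the bench where it is.

Things in the scene. Friction and masses are not known exactly. Their poses are not given: they have to be found in the camera images.
- long_template: LONG template: flat aluminium plate 8 mm thick (x), 46 wide (y), 160 long (z), both ends square, row of dark dots; near its +z end a window 24 mm (y) x 30 mm (z), its upper edge 12 mm below the plate's end. Origin: centre of the plate. About 120 g. It starts hanging on stand_a's bar by the window's upper edge, window end up
- stand_a: hook stand on which the long template hangs at the start. wooden foot, 12 mm post 213 mm tall, level bar 6 mm thick, axis 210 mm above the bench, running 46 mm from the post axis along the stand's -x, then a lip slanting up, its top at 223 mm, its end 56 mm from the post axis. Origin: under the post, at bench level, z up. Fixed
- stand_b: hook stand that is empty at the start, where the marked template must go. wooden foot, 12 mm post 213 mm tall, level bar 6 mm thick, axis 210 mm above the bench, running 46 mm from the post axis along the stand's -x, then a lip slanting up, its top at 223 mm, its end 56 mm from the post axis. Origin: under the post, at bench level, z up. Fixed
- stand_c: hook stand that carries the short template. wooden foot, 12 mm post 213 mm tall, level bar 6 mm thick, axis 210 mm above the bench, running 46 mm from the post axis along the stand's -x, then a lip slanting up, its top at 223 mm, its end 56 mm from the post axis. Origin: under the post, at bench level, z up. Fixed
- stand_b_bar (a point): middle of the usable bar of stand_b, on the bar's axis: 26 mm from the post axis; axes as stand_b
- short_template: SHORT template, not part of the job: aluminium plate 8 x 46 x 100 mm with the same window and a round lower end, hanging on stand_c. Origin: its centre
- press: grey press, fixed, base 210 x 150 x 20 mm; origin on the bench, yaw 0: bed falls away along +x. The bed reaches 100 mm up-slope of the stop, then a lip bends down 35 deg for 22 mm; side fences 12 mm high, 62 mm apart inside. The head bridges it 10 to 55 mm up-slope of the stop; opening under it 62 wide (y) x 28 mm high. Head 78 mm over the bed, black knob 110
- stop (a point): middle of the line where the bed meets the face of the stop at its lower end. Axes: x = straight down the slope (40 deg from vertical, into the stop), y = across the bed, z = square off the bed. The stop face is x = 0, the bed surface is z = 0; a plate on the bed has its middle plane at z = 4 mm
- stop_block: the stop: dark steel bar 84 mm wide, standing 30 mm off the bed across its lower end; axes as stop
- trigger (a joint): brass sprung plunger, 12 mm thick, in the middle of the stop (centre 6.5 mm off the bed): 0 = out, standing 8 mm proud of the stop face; 0.008 = pushed in flush (about 6 N). As it goes in, the marker in the head comes down on the plate
- spool: bystander: turned wooden thread spool, 44 mm wide, 48 mm tall, standing; origin under its centre
- awl: bystander: awl with wooden handle, 150 mm long, lying; origin under its middle
- wax_tin: bystander: round steel tin, 70 mm wide, 45 mm tall; origin under its centre
- hammer: bystander: hammer lying on the bench; origin under its middle
- slab: bystander: dark wooden cutting slab 140 x 120 x 35 mm; origin under its centre
- tape: bystander: grey tape-measure case 65 x 65 x 32 mm; origin under its centre
- cup: bystander: white cup, 72 mm wide, 85 mm tall; origin under its centre

How it is judged:
On the way, in this order (a step that is already met when the one before it is completed fails the run):
1. the long template is off its hook, clear of stand_a (distance of long_template from where it was at the start of the episode above 0.05 m and contact force between long_template and stand_a below 0.01 N and contact force between long_template and the fingers above 0.5 N), for 0.1 s.
2. it is on the bed window end up, pressed steady against the stop with the plunger fully in, for 1.5 s (value of joint trigger above 0.0065 m and contact force between long_template and stop_block above 1 N and linear speed of long_template below 0.02 m/s and angle between the z axis of long_template and the x axis of stop, either way round below 0.2 rad and x of long_template in the frame of stop below -0.06 m and angle between long_template's own z axis and vertical below 1.2 rad), for 1.5 s.
3. it is drawn out of the press and the plunger is out again (value of joint trigger below 0.0015 m and distance between long_template and stop above 0.17 m), for 0.1 s.
At the end, for the whole second after the job is handed in: The long template hangs free by its window on stand_b: centre within 28 mm (in plan) of site stand_b_bar and 135-160 mm high, length within 0.15 rad of vertical, borne by the stand (over 0.3 N), at rest (under 0.03 m/s, 0.4 rad/s); plunger out (under 1.5 mm) (horizontal distance between long_template and stand_b_bar below 0.028 m and contact force between long_template and stand_b above 0.3 N and height (world z) of long_template between 0.135 and 0.16 m and angle between long_template's own z axis and vertical below 0.15 rad and linear speed of long_template below 0.03 m/s and angular speed of long_template below 0.4 rad/s and value of joint trigger below 0.0015 m); the robot touches nothing.
It fails at once if the short template or any bystander is moved by more than 25 mm (distance of any of spool, awl, wax_tin, hammer, slab, tape, cup, short_template from where it was at the start of the episode above 0.025 m).
It also fails if it takes over 72 s, if anything falls off the work surface, if the arm or the gripper's body presses on something with over 40 N, if the wrist force passes 120 N, or if a joint passes its speed limit or range.

## Working session

There is one attempt and no reset: what is moved stays moved. The work goes in short steps, Python scripts to look and compute and a tool call to move; the robot and the scene stay as the last step left them, time stands still between calls to the robot, and variables do not carry over. Pictures are saved under pics/ and viewed, on a budget of 10 in all, crops included, one or two more only if the job needs it, and the job is handed in when it is done.

Besides the shell and the picture viewer there is one more tool, called after "Request:" as name(argument=value, ...) on one line, values as JSON. servo_tool: Moves the arm, as the interface text tells. Its arguments: {"type":"object","properties":{"targets":{"type":"array","items":{"type":"array"}},"grip_force":{"type":"number"}},"required":["targets"]}

```bash
mkdir -p pics; cat > h.py <<'E'
import numpy as np, cv2
from cell import bot, imaging, order
from scipy.spatial.transform import Rotation as R
def grab(n):
    p,d=imaging.read_camera(n); c=imaging.get_calibration(n)
    np.savez(n+'.npz',p=p,d=d,K=c['K'],E=c['extrinsics']); return p,d,c['K'],c['extrinsics']
def load(n):
    z=np.load(n+'.npz'); return z['p'],z['d'],z['K'],z['E']
def cloud(d,K,E):
    v,u=np.mgrid[:d.shape[0],:d.shape[1]]
    X=np.stack([(u-K[0,2])/K[0,0]*d,-(v-K[1,2])/K[1,1]*d,-d],-1)
    return X@E[:3,:3].T+E[:3,3]
E
python3 - <<'E'
from h import *
for n in('scene','top'):
    p,d,K,E=grab(n); print(n,K.round(1).tolist(),E.round(3).tolist(),imaging.get_calibration(n).keys())
    cv2.imwrite(f'pics/{n}0.png',cv2.resize(p,(768,576),interpolation=cv2.INTER_CUBIC))
s=bot.observe(); print(s,bot.hold_point_z)
E
```

```text
scene [[376.7, 0.0, 256.5], [0.0, 376.7, 194.3], [0.0, 0.0, 1.0]] [[-0.128, -0.871, 0.474, 1.137], [0.992, -0.119, 0.049, 0.137], [0.014, 0.476, 0.879, 1.213], [0.0, 0.0, 0.0, 1.0]] dict_keys(['K', 'extrinsics'])
top [[365.2, 0.0, 262.7], [0.0, 365.2, 191.2], [0.0, 0.0, 1.0]] [[0.106, 0.971, -0.213, 0.328], [-0.994, 0.103, -0.026, 0.047], [-0.003, 0.215, 0.977, 1.2], [0.0, 0.0, 0.0, 1.0]] dict_keys(['K', 'extrinsics'])
{'time': 0.1, 'qpos': array([ 1.21380538,  0.68987542, -0.19455218,  1.56622589,  0.15733948,
        0.90250481, -0.21509454]), 'qvel': array([ 0.00122023, -0.00137   , -0.00047749, -0.00146335, -0.00039851,
       -0.00065183,  0.00083938]), 'tau': array([-2.91112970e-03, -5.40603626e+01, -1.27142128e+00, -1.58987153e+01,
        9.36104741e-03,  4.37757641e-03,  1.98798324e-05]), 'tool_pos': array([ 0.23782302, -0.57736591,  0.23058425]), 'tcp_rot': array([ 2.0072054 ,  0.39908301, -2.00810899]), 'contact_force': array([-0.37431122, -0.33308173,  0.6015293 ]), 'wrist_torque': array([-0.01968249, -0.01270585, -0.02186124]), 'opening': 0.08563851631270947} 0.0187
```

View pics/scene0.png

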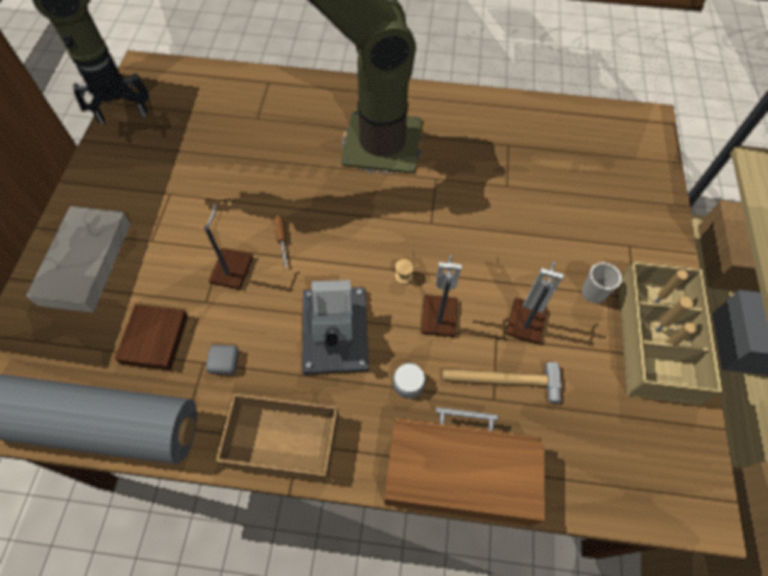

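View pics/top0.png

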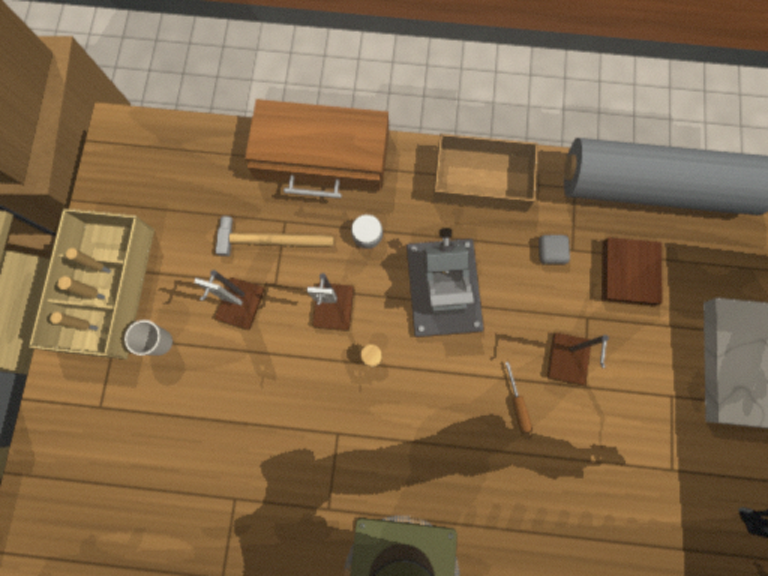

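```bash
python3 - <<'E'
from h import *
C=[]; 
for n in('scene','top'):
    p,d,K,E=load(n); X=cloud(d,K,E); ok=(d>0); C.append((X,p,ok))
def foot(name,u,v,k=1.5):
    X=C[1][0]; print(name,X[int(v/k),int(u/k)].round(3))
for a in [('footA',240,315),('footC',333,315),('footB',570,370),('press',445,325),('knob',446,233),('spool',371,355),('cup',148,338),('tin',367,230)]: foot(*a)
P=np.concatenate([X[ok] for X,p,ok in C]); col=np.concatenate([p[ok] for X,p,ok in C]); src=np.repeat([0,1],[C[0][2].sum(),C[1][2].sum()])
np.savez('cl.npz',P=P,col=col,src=src)
for nm,lo,hi in [('A',(.4,.2),(.75,.46)),('C',(.4,.06),(.75,.2)),('B',(.3,-.45),(.65,-.2))]:
    for s in (0,1):
        m=(src==s)&(P[:,:2]>lo).all(1)&(P[:,:2]<hi).all(1)&(P[:,2]>.05)&(P[:,2]<.25)
        Q=P[m]; print(nm,s,len(Q))
        for z0 in np.arange(.05,.24,.02):
            q=Q[(Q[:,2]>=z0)&(Q[:,2]<z0+.02)]
            if len(q): print('  z%.2f'%z0,len(q),q.min(0).round(3),q.max(0).round(3),np.median(q,0).round(3))
E
```

```text
footA [0.488 0.407 0.017]
footC [0.328 0.047 1.2  ]
footB [ 0.447 -0.314  0.02 ]
press [ 0.515 -0.039  0.018]
knob [ 0.677 -0.016  0.155]
spool [0.431 0.111 0.047]
cup [0.418 0.601 0.012]
tin [0.703 0.153 0.044]
A 0 674
  z0.05 28 [0.514 0.2   0.051] [0.561 0.433 0.07 ] [0.543 0.402 0.064]
  z0.07 50 [0.514 0.201 0.071] [0.562 0.434 0.09 ] [0.522 0.404 0.079]
  z0.09 57 [0.51  0.2   0.091] [0.562 0.434 0.11 ] [0.521 0.403 0.099]
  z0.11 56 [0.508 0.201 0.111] [0.562 0.434 0.129] [0.522 0.403 0.12 ]
  z0.13 71 [0.51 0.2  0.13] [0.561 0.434 0.149] [0.523 0.399 0.141]
  z0.15 78 [0.507 0.2   0.151] [0.561 0.433 0.17 ] [0.524 0.398 0.16 ]
  z0.17 95 [0.509 0.2   0.17 ] [0.561 0.434 0.19 ] [0.524 0.401 0.182]
  z0.19 79 [0.495 0.201 0.19 ] [0.561 0.435 0.21 ] [0.528 0.394 0.203]
  z0.21 160 [0.486 0.2   0.21 ] [0.558 0.435 0.228] [0.521 0.399 0.219]
A 1 466
  z0.05 9 [0.506 0.392 0.053] [0.535 0.411 0.069] [0.531 0.406 0.063]
  z0.07 27 [0.502 0.203 0.07 ] [0.551 0.438 0.09 ] [0.509 0.406 0.079]
  z0.09 22 [0.502 0.203 0.091] [0.551 0.431 0.11 ] [0.509 0.406 0.101]
  z0.11 30 [0.503 0.203
[... 2086 characters left out ...]
84 -0.315  0.054] [ 0.494 -0.308  0.07 ] [ 0.487 -0.31   0.06 ]
  z0.07 9 [ 0.485 -0.313  0.07 ] [ 0.494 -0.309  0.09 ] [ 0.489 -0.31   0.081]
  z0.09 8 [ 0.484 -0.315  0.091] [ 0.495 -0.308  0.108] [ 0.488 -0.311  0.101]
  z0.11 11 [ 0.484 -0.314  0.111] [ 0.495 -0.308  0.13 ] [ 0.488 -0.31   0.119]
  z0.13 9 [ 0.484 -0.315  0.132] [ 0.494 -0.309  0.146] [ 0.488 -0.311  0.14 ]
  z0.15 11 [ 0.485 -0.313  0.151] [ 0.494 -0.309  0.167] [ 0.489 -0.31   0.158]
  z0.17 12 [ 0.484 -0.316  0.172] [ 0.494 -0.309  0.187] [ 0.488 -0.31   0.179]
  z0.19 18 [ 0.447 -0.317  0.191] [ 0.494 -0.308  0.21 ] [ 0.485 -0.311  0.204]
  z0.21 55 [ 0.436 -0.321  0.21 ] [ 0.496 -0.307  0.223] [ 0.469 -0.312  0.213]
```

```bash
python3 - <<'E'
from h import *
z=np.load('cl.npz');P,src,col=z['P'],z['src'],z['col']
for nm,lo,hi in [('A',(.46,.34),(.6,.46)),('C',(.46,.16),(.6,.26)),('B',(.40,-.36),(.55,-.26))]:
  for s in (0,1):
    m=(src==s)&(P[:,:2]>lo).all(1)&(P[:,:2]<hi).all(1)&(P[:,2]>.045)
    Q=P[m]; c=col[m]
    img=np.zeros((56,70,3),np.uint8); 
    t=Q[(Q[:,2]>.214)]
    r=cv2.minAreaRect((t[:,:2]*1000).astype(np.float32)); print(nm,s,'top zmax',t[:,2].max().round(3),'rect',np.round(r[0],1),np.round(r[1],1),round(r[2],1))
    t=Q[(Q[:,2]>.05)&(Q[:,2]<.12)]
    print('   low z:',t.min(0).round(3),t.max(0).round(3)) if len(t) else 0
    bright=Q[(c.min(1)>140)]
    b=bright[bright[:,2]<.19]
    if len(b): print('   bright plate n',len(b),b.min(0).round(3),b.max(0).round(3))
def up(n,x0,x1,y0,y1,k=5):
    p=load(n)[0][y0:y1,x0:x1]; return cv2.resize(p,(400,300),interpolation=cv2.INTER_CUBIC)
a=np.hstack([up('scene',275,385,165,235),up('top',125,240,175,240)])
b=np.hstack([up('scene',130,260,130,255),up('top',270,420,150,270)])
cv2.imwrite('pics/z1.png',np.vstack([a,b]))
E
```

```text
A 0 top zmax 0.228 rect [513. 412.] [39.  37.3] 29.7
   low z: [0.508 0.389 0.051] [0.546 0.434 0.12 ]
A 1 top zmax 0.229 rect [511.  415.1] [40.  47.8] 41.1
   low z: [0.502 0.392 0.053] [0.539 0.438 0.12 ]
C 0 top zmax 0.228 rect [526.7 207.3] [44. 37.] 44.9
   low z: [0.555 0.2   0.053] [0.562 0.211 0.12 ]
C 1 top zmax 0.229 rect [524.5 206.8] [41.5 45.3] 48.3
   low z: [0.551 0.203 0.077] [0.551 0.203 0.106]
   bright plate n 2 [0.518 0.206 0.128] [0.546 0.218 0.185]
B 0 top zmax 0.223 rect [ 467.2 -314.4] [ 4.7 55.2] 81.2
   low z: [ 0.491 -0.322  0.053] [ 0.502 -0.309  0.118]
B 1 top zmax 0.223 rect [ 464.7 -310.2] [ 7.5 58.3] 84.1
   low z: [ 0.484 -0.315  0.054] [ 0.495 -0.308  0.119]
```

View pics/z1.png

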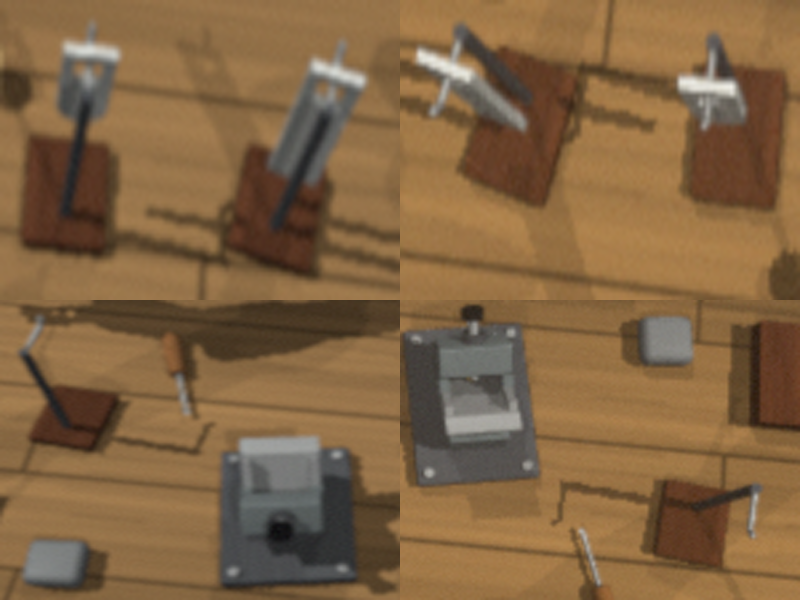

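```bash
python3 - <<'E'
from h import *
def ray(n,u,v,z):
    p,d,K,E=load(n); D=E[:3,:3]@np.array([(u-K[0,2])/K[0,0],-(v-K[1,2])/K[1,1],-1]); return E[:3,3]+D*(z-E[2,3])/D[2]
for n in('scene','top'):
    p,d,K,E=load(n); X=cloud(d,K,E); 
    V=p.min(2).astype(int)
    for nm,lo,hi in [('A',(.46,.36),(.6,.46)),('C',(.46,.16),(.6,.26))]:
        m=(X[...,:2]>lo).all(2)&(X[...,:2]<hi).all(2)&(X[...,2]>.2)&(V>170)
        v,u=np.where(m); 
        q=np.array([ray(n,a,b,.225) for a,b in zip(u,v)])[:,:2]*1000
        c=q.mean(0); w,e=np.linalg.eigh(np.cov(q.T)); ax=e[:,1]; r=cv2.minAreaRect(q.astype(np.float32)); pr=(q-c)@ax
        print(n,nm,len(u),c.round(1),'axis deg',np.degrees(np.arctan2(ax[1],ax[0])).round(1),'ext',pr.min().round(1),pr.max().round(1),'mid',(c+ax*(pr.max()+pr.min())/2).round(1),np.round(r[0],1),np.round(r[1],1))
    # stand B bar & post, z ~.21-.215
    m=(X[...,:2]>(.40,-.36)).all(2)&(X[...,:2]<(.55,-.26)).all(2)&(X[...,2]>.19)
    v,u=np.where(m); print(n,'B'); 
    q=np.array([X[b,a] for a,b in zip(u,v)])*1000
    o=np.argsort(q[:,0]);
    b=q[(q[:,0]<485)&(q[:,2]<216)]; l=np.polyfit(b[:,0],b[:,1],1); print('bar fit slope',l.round(3),'y at 466',np.polyval(l,466).round(1),'xmin',q[:,0].min())
    # press: knob, lip edge, top edge
    m=(X[...,0]>.5)&(X[...,0]<.75)&(X[...,1]>-.12)&(X[...,1]<.06)&(X[...,2]>.03)
    q=X[m]*1000
    for x0 in range(500,720,10):
        t=q[(q[:,0]>=x0)&(q[:,0]<x0+10)]
        if len(t): print('  x',x0,len(t),'y',t[:,1].min().round(),t[:,1].max().round(),'z',t[:,2].min().round(),np.median(t[:,2]).round(),t[:,2].max().round())
    m=(X[...,0]>.45)&(X[...,0]<.8)&(X[...,1]>-.15)&(X[...,1]<.08)&(abs(X[...,2]-.018)<.008)
    q=(X[m]*1000)[:,:2].astype(np.float32); r=cv2.minAreaRect(q); print(' base',np.round(r[0],1),np.round(r[1],1),round(r[2],1))
E
```

```text
scene A 27 [515.1 413. ] axis deg 79.5 ext -20.9 19.3 mid [515.  412.3] [514.  412.5] [40.3  8.5]
scene C 23 [524.8 204.6] axis deg 91.8 ext -19.9 20.1 mid [524.8 204.7] [523.8 204.7] [ 8.2 40. ]
scene B
bar fit slope [-9.20000e-02 -2.71188e+02] y at 466 -314.0 xmin 439.64697446559643
  x 530 9 y -30.0 -3.0 z 125.0 130.0 134.0
  x 540 46 y -65.0 -2.0 z 125.0 130.0 135.0
  x 550 77 y -85.0 -0.0 z 123.0 128.0 135.0
  x 560 94 y -82.0 0.0 z 110.0 125.0 134.0
  x 570 107 y -82.0 2.0 z 99.0 114.0 132.0
  x 580 115 y -78.0 6.0 z 85.0 102.0 134.0
  x 590 94 y -75.0 9.0 z 77.0 92.0 124.0
  x 600 41 y -74.0 10.0 z 77.0 93.0 116.0
  x 610 23 y -72.0 12.0 z 101.0 113.0 122.0
  x 620 46 y -74.0 14.0 z 34.0 119.0 128.0
  x 630 54 y -71.0 16.0 z 37.0 127.0 136.0
  x 640 100 y -68.0 18.0 z 50.0 129.0 136.0
  x 650 130 y -65.0 18.0 z 54.0 119.0 136.0
  x 660 103 y -65.0 19.0 z 53.0 112.0 137.0
  x 670 36 y -64.0 -8.0 z 99.0 108.0 153.0
  x 680 28 y -30.0 -7.0 z 141.0 150.0 155.0
  x 690 24 y -28.0 -7.0 z 134.0 141.0 148.0
 base [603.5 -33.3] [211.9 149.8] 10.4
top A 42 [511.1 414.1] axis deg 79.4 ex
[... 311 characters left out ...]
0 128.0 138.0
  x 550 90 y -83.0 4.0 z 80.0 128.0 134.0
  x 560 81 y -80.0 5.0 z 110.0 123.0 132.0
  x 570 72 y -76.0 8.0 z 90.0 112.0 129.0
  x 580 69 y -75.0 11.0 z 85.0 100.0 131.0
  x 590 72 y -73.0 13.0 z 66.0 89.0 115.0
  x 600 79 y -70.0 15.0 z 44.0 79.0 120.0
  x 610 144 y -70.0 17.0 z 43.0 111.0 125.0
  x 620 141 y -67.0 18.0 z 48.0 121.0 136.0
  x 630 110 y -66.0 21.0 z 48.0 129.0 138.0
  x 640 74 y -64.0 21.0 z 114.0 131.0 135.0
  x 650 67 y -63.0 22.0 z 106.0 125.0 138.0
  x 660 42 y -61.0 -3.0 z 105.0 124.0 149.0
  x 670 37 y -59.0 -4.0 z 99.0 149.0 156.0
  x 680 17 y -25.0 -4.0 z 142.0 148.0 154.0
  x 690 6 y -22.0 -7.0 z 133.0 136.0 140.0
 base [644.  -34.4] [197.1 330.8] 84.6
```

```bash
python3 - <<'E'
from h import *
z=np.load('cl.npz');P,src=z['P']*1000,z['src']
yaw=np.radians(10.4); Rz=R.from_euler('z',yaw).as_matrix()
Q=(P-[603.5,-33.3,0])@Rz
ex=np.array([np.sin(np.radians(40)),0,-np.cos(np.radians(40))]); ez=np.array([np.cos(np.radians(40)),0,np.sin(np.radians(40))])
m=(abs(Q[:,0])<110)&(abs(Q[:,1])<60)&(Q[:,2]>26)&(Q[:,2]<170); Q=Q[m]; src=src[m]
s=Q@ex; n=Q@ez
k=abs(Q[:,1])<25
for i in(0,1):
    a=k&(src==i); print('cam',i,'y range high',np.percentile(Q[src==i][:,1],[1,99]).round(1))
    for s0 in range(-130,60,6):
        b=a&(s>=s0)&(s<s0+6)
        if b.sum()>2: print(s0,b.sum(),np.percentile(n[b],[5,25,50,75,95]).round(1))
# scatter picture s-n
img=np.full((560,780,3),255,np.uint8)
for a,b,i,y in zip(s,n,src,Q[:,1]):
    if abs(y)<50:
        c=((0,0,255) if i==0 else (255,0,0)) if abs(y)<29 else ((0,160,255) if i==0 else (255,160,0))
        cv2.circle(img,(int(4*(a+130)),int(540-4*(b+10))),2,c,-1)
for g in range(-120,60,20): cv2.putText(img,str(g),(4*(g+130),555),0,.35,0)
for g in range(0,130,20): cv2.putText(img,str(g),(0,540-4*(g+10)),0,.35,0); cv2.line(img,(0,540-4*(g+10)),(779,540-4*(g+10)),(200,200,200),1)
cv2.imwrite('pics/sn.png',img)
E
```

```text
cam 0 y range high [-41.5  41.9]
-130 32 [42.9 44.7 46.3 49.1 51. ]
-124 29 [46.7 47.9 49.9 51.2 53.3]
-118 28 [46.2 48.8 49.9 51.5 52.7]
-112 24 [46.6 48.8 49.7 51.7 53. ]
-106 25 [46.6 47.4 49.8 51.  51.5]
-100 23 [46.6 48.6 49.4 50.6 51.3]
-94 27 [46.7 47.7 49.6 51.2 53.2]
-88 24 [46.3 47.9 49.7 51.7 54.7]
-82 89 [ 47.2  51.4  94.7 106.4 117.1]
-76 63 [ 47.9  51.5 105.6 116.9 120. ]
-70 82 [ 46.9  51.9 117.7 128.  159.2]
-64 47 [ 46.7 117.5 127.7 157.4 163.1]
-58 29 [115.1 118.7 129.7 158.9 162.7]
-52 30 [116.6 119.4 128.  159.5 163.6]
-46 15 [115.  117.6 120.6 155.3 159.8]
-40 12 [115.2 116.3 116.9 119.6 120.7]
-16 8 [77.2 78.2 79.  79.2 80.4]
-10 16 [76.  77.4 79.4 81.2 81.9]
cam 1 y range high [-38.2  46.3]
-130 29 [43.3 46.  47.2 48.6 49.3]
-124 22 [45.6 47.6 48.3 48.7 49.5]
-118 11 [47.8 48.1 48.4 48.6 49.3]
-112 17 [47.7 47.9 48.7 49.5 49.9]
-106 56 [ 0.2  2.3  5.4 11.1 49.4]
-100 30 [-6.6 -4.6 25.8 48.5 49.2]
-94 23 [-11.1  46.3  48.2  48.8  49.9]
-88 35 [-16.8  47.5  49.8 100.  112.9]
-82 192 [ 48.2  84.2  94.9 107.3 115.2]
-76 58 [-25.7  48.6 115.6 123.  155.2]
-70 74 [-30.3  66.4 121.6 146.6 157.6]
-64 48 [ 47.3  49.3 118.9 138.2 158.6]
-58 37 [ 47.1  48.5 116.6 127.8 158.6]
-52 23 [ 47.6  48.   49.4 121.9 158.7]
-46 19 [ 47.1  47.8  49.3 115.8 157.4]
-40 22 [ 46.3  47.2  49.   49.4 116.1]
-34 14 [46.2 47.9 48.6 49.6 74.2]
-28 12 [47.6 48.1 49.2 49.8 51.2]
```

View pics/sn.png

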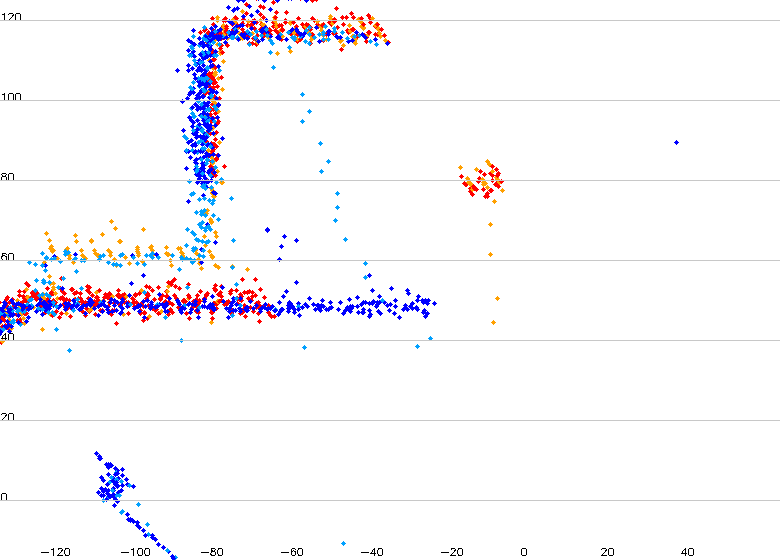

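```bash
cat >> h.py <<'E'
def u(a): a=np.asarray(a,float); return a/np.linalg.norm(a)
def tool(x,y): x=u(x); y=u(y); z=np.cross(x,y); return R.from_matrix(np.stack([x,y,z],1))
def to(pos,Rt=None):
    s=bot.observe(); R0=R.from_rotvec(s['tcp_rot'])
    print('t',round(s['time'],2),'pos',(s['tool_pos']*1000).round(1),'open',round(s['opening']*1000,1),'F',s['contact_force'].round(1),'q',s['qpos'].round(2))
    if pos is not None: print(' shift',(np.array(pos)-s['tool_pos']*1000).round(1))
    if Rt is not None: print(' turn',(Rt*R0.inv()).as_rotvec().round(3),'half-turn alt',((Rt*R.from_rotvec([np.pi,0,0]))*R0.inv()).as_rotvec().round(3))
    M=R0.as_matrix(); print(' toolx',M[:,0].round(3),'tooly',M[:,1].round(3))
A=79.5*np.pi/180
RA=tool([0,0,-1],[np.cos(A),np.sin(A),0])
YP=np.radians(10.4); EX=np.array([.643*np.cos(YP),.643*np.sin(YP),-.766]); EY=np.array([-np.sin(YP),np.cos(YP),0]); EZ=np.cross(EX,EY)
RP=tool(EX,EY); STOP=np.array([623.6,-27.6,50.7])
B=np.array([-.995,.10,0]); RB=tool([0,0,-1],[.10,.995,0])
E
python3 -c "
from h import *
to([513,413.5,280],RA); print(EZ)"
```

```text
t 0.1 pos [ 237.8 -577.4  230.6] open 85.6 F [-0.4 -0.3  0.6] q [ 1.21  0.69 -0.19  1.57  0.16  0.9  -0.22]
 shift [275.2 990.9  49.4]
 turn [ 0.000e+00 -2.000e-03  2.567e+00] half-turn alt [-0.002 -0.    -0.574]
 toolx [-0.001  0.001 -1.   ] tooly [ 0.381 -0.925 -0.002]
[0.75341575 0.13827767 0.643     ]
```

Request:
servo_tool(targets=[[[0, 0, 0.14], [30, 30, 25], 85], [[0, 0, 0.14], [30, 35, 20], 85], [[0, 0, 0.14], [35, 35, 15], 85], [[0, 0, 0.14], [35, 40, 10], 85], [[0, 0, 0.14], [35, 40, 0], 85], [[0, 0, 0.14], [30, 40, 0], 85], [[0, 0, 0.14], [30, 45, 0], 85], [[0, 0, 0.14], [25, 45, 0], 85]], grip_force=60)

```text
time: 1.1
tool_pos: [0.4883, -0.2609, 0.2993]
tcp_rot: [1.229, 1.193, -1.242]
contact_force: [0.9, 0.2, 0.0]
opening: 0.0844
```

Request:
servo_tool(targets=[[[0, 0, 0.14], [10, 50, 0], 85], [[0, 0, 0.14], [10, 50, 0], 85], [[0, 0, 0.14], [10, 50, 0], 85], [[0, 0, 0.14], [5, 50, 0], 85], [[0, 0, 0.14], [0, 50, 0], 85], [[0, 0, 0.14], [0, 50, 0], 85], [[0, 0, 0.14], [-5, 50, 0], 85], [[0, 0, 0.14], [-5, 50, 0], 85]])

```text
time: 2.1
tool_pos: [0.5137, 0.1509, 0.2966]
tcp_rot: [0.346, 1.541, -0.36]
contact_force: [0.2, -0.5, 0.0]
opening: 0.0851
```

```bash
python3 -c "
from h import *
to([513,413.5,290],RA)"
```

```text
t 2.1 pos [513.7 150.9 296.6] open 85.1 F [ 0.2 -0.5  0. ] q [ 0.12  0.6  -0.84  1.73  0.51  1.06  0.23]
 shift [ -0.7 262.6  -6.6]
 turn [ 0.009 -0.     0.267] half-turn alt [-0.    -0.013 -2.875]
 toolx [-0.001 -0.009 -1.   ] tooly [ 0.435  0.9   -0.009]
```

Request:
servo_tool(targets=[[[0, 0, 0.05], [0, 45, 0], 85], [[0, 0, 0.05], [0, 45, 0], 85], [[0, 0, 0.05], [0, 45, 0], 85], [[0, 0, 0.05], [0, 45, 0], 85], [[0, 0, 0.05], [0, 45, 0], 85], [[0, 0, 0.02], [0, 36, -5], 85], [[0, 0, 0], [0, 2, 0], 85], [[0, 0, 0], [0, 0, 0], 85]])

```text
time: 3.1
tool_pos: [0.5101, 0.4234, 0.2871]
tcp_rot: [0.119, 1.57, -0.142]
contact_force: [-0.1, -0.7, -0.4]
opening: 0.0853
```

```bash
python3 - <<'E'
from h import *
to([513,413.5,170],RA)
ims=[]
for n,(x0,x1,y0,y1) in {'scene':(300,400,130,230),'top':(110,210,150,250)}.items():
    p,d,K,E=grab(n); ims.append(cv2.resize(p[y0:y1,x0:x1],(400,400),interpolation=cv2.INTER_CUBIC))
cv2.imwrite('pics/a1.png',np.hstack(ims))
E
```

```text
t 3.1 pos [510.1 423.4 287.1] open 85.3 F [-0.1 -0.7 -0.4] q [-0.37  0.8  -0.83  1.33  0.59  1.28  0.17]
 shift [   2.9   -9.9 -117.1]
 turn [ 0.014 -0.004 -0.018] half-turn alt [0.007 0.022 3.124]
 toolx [-0.004 -0.014 -1.   ] tooly [ 0.165  0.986 -0.015]
```

View pics/a1.png

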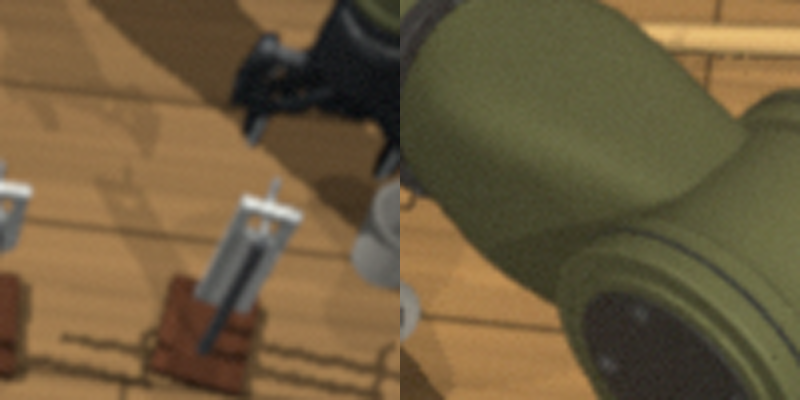

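Request:
servo_tool(targets=[[[0.014, -0.004, -0.018], [3, -10, -10], 85], [[0, 0, 0], [0, 0, -25], 85], [[0, 0, 0], [0, 0, -25], 85], [[0, 0, 0], [0, 0, -25], 85], [[0, 0, 0], [0, 0, -20], 85], [[0, 0, 0], [0, 0, -10], 85], [[0, 0, 0], [0, 0, 0], 85]])

```text
time: 4.08
tool_pos: [0.5189, 0.4036, 0.1717]
tcp_rot: [0.154, 1.559, -0.156]
contact_force: [-0.3, -0.4, 0.4]
opening: 0.0849
```

```bash
python3 - <<'E'
from h import *
to([513,413.5,170],RA)
p,d,K,E=grab('scene')
cv2.imwrite('pics/a2.png',cv2.resize(p[130:230,300:400],(600,600),interpolation=cv2.INTER_CUBIC))
E
```

```text
t 4.08 pos [518.9 403.6 171.7] open 84.9 F [-0.3 -0.4  0.4] q [-0.35  0.9  -0.77  1.5   0.7   1.03  0.07]
 shift [-5.9  9.9 -1.7]
 turn [0.002 0.006 0.014] half-turn alt [ 1.000e-02 -3.000e-03 -3.127e+00]
 toolx [ 0.006 -0.002 -1.   ] tooly [ 0.196  0.981 -0.001]
```

View pics/a2.png

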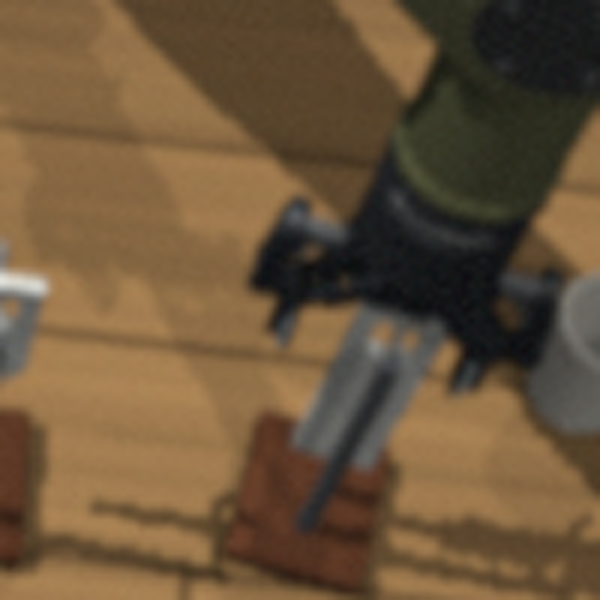

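Request:
servo_tool(targets=[[[0, 0.006, 0.01], [-5, 8, -2], 85], [[0, 0, 0], [0, 0, 0], 85], [[0, 0, 0], [0, 0, 0], 85]])

```text
time: 4.5
tool_pos: [0.514, 0.4144, 0.1724]
tcp_rot: [0.148, 1.563, -0.144]
contact_force: [0.5, -0.1, 0.1]
opening: 0.0851
```

```bash
python3 - <<'E'
from h import *
to([513,413.5,170],RA)
E
```

```text
t 4.5 pos [514.  414.4 172.4] open 85.1 F [ 0.5 -0.1  0.1] q [-0.37  0.9  -0.78  1.49  0.7   1.03  0.07]
 shift [-1.  -0.9 -2.4]
 turn [-0.002  0.003  0.003] half-turn alt [ 4.000e-03  3.000e-03 -3.139e+00]
 toolx [ 0.003  0.002 -1.   ] tooly [0.185 0.983 0.003]
```

Request:
servo_tool(targets=[[[0, 0, 0], [0, 0, -1], 60], [[0, 0, 0], [0, 0, 0], 40], [[0, 0, 0], [0, 0, 0], 40], [[0, 0, 0], [0, 0, 0], 40], [[0, 0, 0], [0, 0, 0], 40], [[0, 0, 0], [0, 0, 0], 40]], grip_force=70)

```text
time: 5.25
tool_pos: [0.5143, 0.4148, 0.1721]
tcp_rot: [0.149, 1.563, -0.144]
contact_force: [0.8, 0.4, 1.0]
opening: 0.045
```

```bash
python3 - <<'E'
from h import *
to([513,413.5,170],RA)
E
```

```text
t 5.25 pos [514.3 414.8 172.1] open 45.0 F [0.8 0.4 1. ] q [-0.37  0.9  -0.78  1.49  0.7   1.03  0.07]
 shift [-1.3 -1.3 -2.1]
 turn [-0.003  0.004  0.003] half-turn alt [ 0.006  0.005 -3.138]
 toolx [ 0.004  0.003 -1.   ] tooly [0.185 0.983 0.004]
```

Request:
servo_tool(targets=[[[0, 0, 0], [0, 0, 8], 40], [[0, 0, 0], [0, 0, 8], 40], [[0, 0, 0], [0, 0, 0], 40], [[0, 0, 0], [0, 0, 0], 40]])

```text
time: 5.75
tool_pos: [0.5142, 0.414, 0.1887]
tcp_rot: [0.148, 1.563, -0.145]
contact_force: [0.2, -0.0, -1.2]
opening: 0.0451
```

```bash
python3 - <<'E'
from h import *
to([513,413.5,189],RA)
p,d,K,E=grab('scene')
cv2.imwrite('pics/a3.png',cv2.resize(p[130:230,300:400],(500,500),interpolation=cv2.INTER_CUBIC))
E
```

```text
t 5.75 pos [514.2 414.  188.7] open 45.1 F [ 0.2 -0.  -1.2] q [-0.36  0.88 -0.79  1.48  0.68  1.06  0.08]
 shift [-1.2 -0.5  0.3]
 turn [-0.002  0.003  0.003] half-turn alt [ 5.000e-03  3.000e-03 -3.138e+00]
 toolx [ 0.003  0.002 -1.   ] tooly [0.186 0.983 0.002]
```

View pics/a3.png

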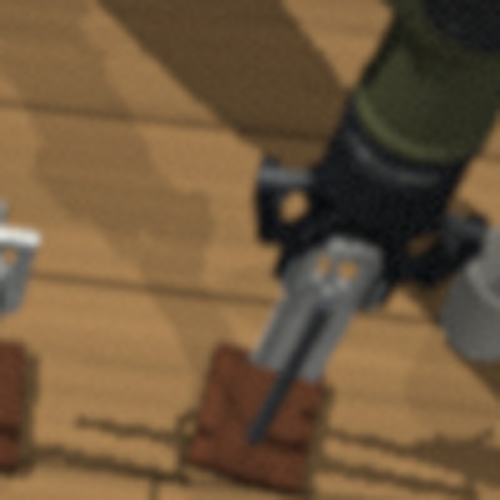

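Request:
servo_tool(targets=[[[0, 0, 0], [-12, 2.2, 0], 40], [[0, 0, 0], [-12, 2.2, 0], 40], [[0, 0, 0], [-12, 2.2, 0], 40], [[0, 0, 0], [-12, 2.2, 0], 40], [[0, 0, 0], [-10, 2, 0], 40], [[0, 0, 0], [0, 0, 0], 40]])

```text
time: 6.55
tool_pos: [0.4499, 0.4261, 0.1885]
tcp_rot: [0.145, 1.565, -0.143]
contact_force: [-0.6, -0.2, -0.6]
opening: 0.045
```

```bash
python3 - <<'E'
from h import *
to([513,413.5,189],RA)
G=STOP-105*EX+4*EZ; print('TCP at seat',G.round(1),'at 180 up',(G-100*EX).round(1))
to(G-110*EX,RP)
E
```

```text
t 6.55 pos [449.9 426.1 188.5] open 45.0 F [-0.6 -0.2 -0.6] q [-0.42  0.83 -0.79  1.61  0.68  0.99 -0.04]
 shift [ 63.1 -12.6   0.5]
 turn [-0.002  0.001  0.   ] half-turn alt [ 2.000e-03  3.000e-03 -3.141e+00]
 toolx [ 0.001  0.002 -1.   ] tooly [0.182 0.983 0.002]
TCP at seat [560.2 -39.2 133.7] at 180 up [497.  -50.8 210.3]
t 6.55 pos [449.9 426.1 188.5] open 45.0 F [-0.6 -0.2 -0.6] q [-0.42  0.83 -0.79  1.61  0.68  0.99 -0.04]
 shift [  40.7 -478.1   29.5]
 turn [-0.002 -0.701  0.349] half-turn alt [ 9.730e-01  2.000e-03 -2.624e+00]
 toolx [ 0.001  0.002 -1.   ] tooly [0.182 0.983 0.002]
```

Request:
servo_tool(targets=[[[0, 0, 0], [0, 0, 30], 40], [[0, 0, 0], [0, -20, 30], 40], [[0, 0, 0], [0, -40, 30], 40], [[0, 0, 0], [0, -50, 10], 40], [[0, 0, 0], [0, -50, 0], 40], [[0, 0, 0], [0, -50, 0], 40], [[0, 0, 0], [0, -50, 0], 40], [[0, 0, 0], [0, -50, 0], 40]])

```text
time: 7.55
tool_pos: [0.4525, 0.1101, 0.2921]
tcp_rot: [0.148, 1.558, -0.14]
contact_force: [0.4, -0.1, -1.2]
opening: 0.0451
```

```bash
python3 - <<'E'
from h import *
G=STOP-105*EX+4*EZ
to(G-140*EX+5*EZ,RP)
E
```

```text
t 7.55 pos [452.5 110.1 292.1] open 45.1 F [ 0.4 -0.1 -1.2] q [ 0.29  0.53 -0.97  1.93  0.53  0.95  0.45]
 shift [  22.9 -164.9  -48. ]
 turn [-0.007 -0.695  0.348] half-turn alt [ 0.981  0.007 -2.62 ]
 toolx [ 0.008  0.005 -1.   ] tooly [0.182 0.983 0.006]
```

Request:
servo_tool(targets=[[[0, -0.08, 0.04], [0, -30, 0], 40], [[0, -0.1, 0.05], [0, -30, 0], 40], [[0, -0.1, 0.05], [0, -30, 0], 40], [[0, -0.1, 0.05], [0, -30, 0], 40], [[0, -0.1, 0.05], [0, -30, 0], 40], [[0, -0.1, 0.05], [0, -5, 0], 40], [[0, -0.08, 0.04], [0, 0, 0], 40], [[0, 0, 0], [0, 0, 0], 40]])

```text
time: 8.55
tool_pos: [0.4576, -0.0531, 0.2883]
tcp_rot: [-0.036, 1.036, 0.058]
contact_force: [-0.2, -0.6, -1.3]
opening: 0.0446
```

```bash
python3 - <<'E'
from h import *
G=STOP-105*EX+4*EZ
to(G-140*EX+5*EZ,RP)
E
```

```text
t 8.55 pos [457.6 -53.1 288.3] open 44.6 F [-0.2 -0.6 -1.3] q [ 0.72  0.36 -0.9   2.42  1.8   0.29 -0.16]
 shift [ 17.9  -1.6 -44.1]
 turn [ 0.023 -0.162  0.116] half-turn alt [ 1.752  0.214 -2.486]
 toolx [ 0.509  0.031 -0.86 ] tooly [-0.065  0.998 -0.003]
```

Request:
servo_tool(targets=[[[0, 0, 0], [8, 0, -10], 40], [[0, -0.05, 0.04], [8, 0, -12], 40], [[0, -0.05, 0.04], [4, 0, -10], 40], [[0, -0.05, 0.03], [0, 0, -8], 40], [[0, 0, 0], [0, 0, 0], 40]])

```text
time: 9.18
tool_pos: [0.4819, -0.0554, 0.2488]
tcp_rot: [-0.097, 0.883, 0.145]
contact_force: [-0.6, 1.0, -1.6]
opening: 0.0452
```

```bash
python3 - <<'E'
from h import *
G=STOP-105*EX+4*EZ
to(G-140*EX+5*EZ,RP)
to(G-110*EX+5*EZ)
E
```

```text
t 9.18 pos [481.9 -55.4 248.8] open 45.2 F [-0.6  1.  -1.6] q [ 0.84  0.65 -1.18  2.56  2.27  0.71 -0.47]
 shift [-6.5  0.6 -4.6]
 turn [ 0.027 -0.01   0.015] half-turn alt [-1.974 -0.317  2.418]
 toolx [ 0.626  0.086 -0.775] tooly [-0.166  0.986 -0.025]
t 9.18 pos [481.9 -55.4 248.8] open 45.2 F [-0.6  1.  -1.6] q [ 0.84  0.65 -1.18  2.56  2.27  0.71 -0.47]
 shift [ 12.5   4.1 -27.6]
 toolx [ 0.626  0.086 -0.775] tooly [-0.166  0.986 -0.025]
```

Request:
servo_tool(targets=[[[0, 0, 0], [7, 1, -5], 40], [[0.013, -0.005, 0.008], [4, 1.5, -10], 40], [[0.013, -0.005, 0.007], [2, 1.5, -10], 40], [[0, 0, 0], [0, 0, 0], 40]])

```text
time: 9.68
tool_pos: [0.4981, -0.052, 0.2244]
tcp_rot: [-0.086, 0.873, 0.164]
contact_force: [0.6, 0.8, -1.0]
opening: 0.0453
```

```bash
python3 - <<'E'
from h import *
G=STOP-105*EX+4*EZ
to(G-110*EX+5*EZ,RP)
ims=[]
for n,(x0,x1,y0,y1) in {'scene':(180,270,140,260),'top':(255,345,140,260)}.items():
    p,d,K,E=grab(n); ims.append(cv2.resize(p[y0:y1,x0:x1],(390,520),interpolation=cv2.INTER_CUBIC))
cv2.imwrite('pics/p1.png',np.hstack(ims))
E
```

```text
t 9.68 pos [498.1 -52.  224.4] open 45.3 F [ 0.6  0.8 -1. ] q [ 0.81  0.76 -1.18  2.55  2.32  0.8  -0.47]
 shift [-3.7  0.7 -3.2]
 turn [ 0.009 -0.002  0.003] half-turn alt [-1.983 -0.351  2.407]
 toolx [ 0.631  0.108 -0.768] tooly [-0.178  0.984 -0.008]
```

View pics/p1.png

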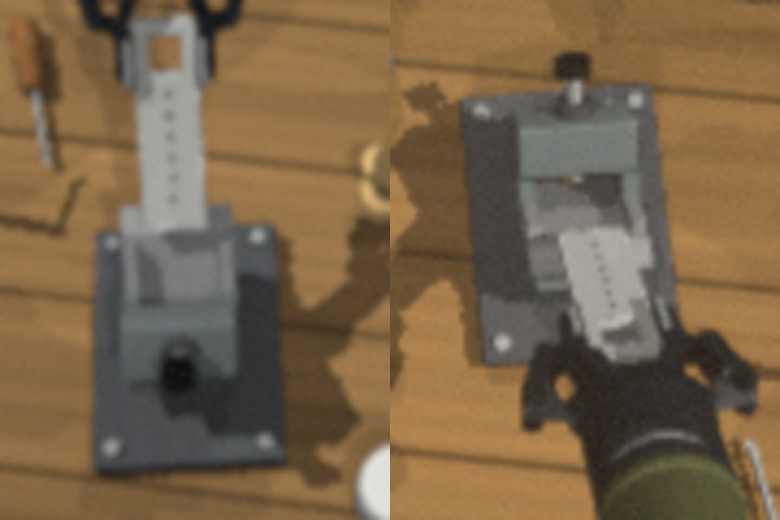

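```bash
cat >> h.py <<'E'
def plate(frame=STOP,show=True):
    M=np.stack([EX,EY,EZ],1)
    for n in('scene','top'):
        p,d,K,E=load(n); X=(cloud(d,K,E)*1000-STOP)@M
        for s0 in range(-200,-55,20):
            m=(X[...,0]>s0)&(X[...,0]<s0+20)&(abs(X[...,1])<60)&(X[...,2]>-30)&(X[...,2]<40)&(d>0)
            q=X[m]
            br=m&(p.min(2)>0)
            if len(q)>10:
                h=q[(q[:,2]>np.median(q[abs(q[:,1])<12,2])-3)&(q[:,2]<np.median(q[abs(q[:,1])<12,2])+3)] if (abs(q[:,1])<12).any() else q
                print(n,s0,'n med',np.median(q[abs(q[:,1])<15,2]).round(1),'y',np.percentile(h[:,1],[2,98]).round(1),len(h))
E
python3 -c "
from h import *
plate()"
```

```text
scene -200 n med 16.2 y [-23.   20.6] 69
scene -180 n med 16.8 y [-24.4  20. ] 74
scene -160 n med 16.4 y [-23.1  19. ] 77
scene -140 n med 16.4 y [-23.9  18.1] 65
scene -120 n med 16.4 y [-25.1  20.2] 49
scene -100 n med 1.3 y [-42.9  37.8] 109
scene -80 n med 0.9 y [-32.4  27.5] 82
scene -60 n med 2.0 y [-32.8  26.5] 89
top -200 n med 16.2 y [-21.  23.] 61
top -180 n med 16.1 y [-19.8  23.6] 59
top -160 n med 16.0 y [-19.6  23.1] 53
top -140 n med 15.8 y [-19.9  23.6] 51
top -120 n med 15.2 y [-18.8  23. ] 23
top -100 n med 2.0 y [-39.2  41. ] 32
top -80 n med -0.4 y [-29.5  29.1] 57
top -60 n med 29.0 y [-37.3  44.1] 29
```

Request:
servo_tool(targets=[[[0, 0, 0], [6.3, 1.1, -7.7], 40], [[0, 0, 0], [6.3, 1.1, -7.7], 40], [[0, 0, 0], [6.3, 1.1, -7.7], 40], [[0, 0, 0], [6.3, 1.1, -7.7], 40], [[0, 0, 0], [6.3, 1.1, -7.7], 40], [[0, 0, 0], [6.3, 1.1, -7.7], 40], [[0, 0, 0], [0, 0, 0], 40]])

```text
time: 10.65
tool_pos: [0.5398, -0.045, 0.1762]
tcp_rot: [-0.088, 0.871, 0.161]
contact_force: [0.3, -0.0, -0.9]
opening: 0.0449
```

```bash
cat >> h.py <<'E'
def st():
    s=bot.observe(); M=np.stack([EX,EY,EZ],1); q=(s['tool_pos']*1000-STOP)@M
    print('TCP in stop frame',q.round(1),'lower end s',(q[0]+107).round(1),'F',(s['contact_force']@M).round(1),'turn',(RP*R.from_rotvec(s['tcp_rot']).inv()).as_rotvec().round(3),'q',s['qpos'].round(2),'t',s['time'])
E
python3 -c "
from h import *
st()"
```

```text
TCP in stop frame [-151.2   -2.    15.1] lower end s -44.2 F [ 0.9 -0.1 -0.3] turn [0.011 0.001 0.004] q [ 0.72  0.91 -1.11  2.49  2.37  0.91 -0.45] t 10.65
```

Request:
servo_tool(targets=[[[0.005, 0, 0], [4, 1, -7.5], 40], [[0.005, 0, 0.002], [4, 1, -7.5], 40], [[0, 0, 0], [4, 1, -7.5], 40], [[0, 0, 0], [0, 0, 0], 40]])

```text
time: 11.15
tool_pos: [0.5524, -0.0422, 0.1522]
tcp_rot: [-0.079, 0.87, 0.167]
contact_force: [-0.9, 1.1, -1.5]
opening: 0.0448
```

```bash
python3 -c "
from h import *
st()"
```

```text
TCP in stop frame [-124.4   -1.5    9.6] lower end s -17.4 F [ 0.7  1.2 -1.5] turn [0.001 0.001 0.002] q [ 0.7   0.98 -1.09  2.47  2.41  0.94 -0.44] t 11.15
```

Now down onto the plunger and stop.

Request:
servo_tool(targets=[[[0, 0, 0], [2.5, 0.6, -4.5], 40], [[0, 0, 0], [2.8, 0.6, -4.2], 40], [[0, 0, 0], [3, 0.6, -4], 40], [[0, 0, 0], [2.5, 0.5, -3], 40]])

```text
time: 11.65
tool_pos: [0.5632, -0.0398, 0.1364]
tcp_rot: [-0.081, 0.869, 0.168]
contact_force: [-27.6, -8.7, 34.2]
opening: 0.0446
```

```bash
python3 -c "
from h import *
st()"
```

```text
TCP in stop frame [-105.2   -1.1    7.9] lower end s 1.8 F [-44.6  -3.5   0. ] turn [0.002 0.002 0.001] q [ 0.69  1.03 -1.08  2.45  2.43  0.97 -0.43] t 11.65
```

Request:
servo_tool(targets=[[[0, 0, 0], [0, 0, 0], 40]])

```text
time: 11.78
tool_pos: [0.5631, -0.0398, 0.1366]
tcp_rot: [-0.082, 0.868, 0.168]
contact_force: [-3.6, -1.2, 2.8]
opening: 0.0446
```

```bash
python3 -c "
from h import *
st()"
```

```text
TCP in stop frame [-105.5   -1.1    8. ] lower end s 1.5 F [-4.6 -0.6 -1.1] turn [0.003 0.002 0.   ] q [ 0.69  1.03 -1.08  2.45  2.43  0.97 -0.43] t 11.775
```

Request:
servo_tool(targets=[[[0, 0, 0], [0.9, 0.2, -1.1], 40], [[0, 0, 0], [0.9, 0.2, -1.1], 40], [[0, 0, 0], [0.9, 0.2, -1.1], 40]])

```text
time: 12.15
tool_pos: [0.5628, -0.0397, 0.1362]
tcp_rot: [-0.088, 0.865, 0.17]
contact_force: [-10.7, -4.4, 14.9]
opening: 0.0447
```

```bash
python3 -c "
from h import *
st()"
```

```text
TCP in stop frame [-105.4   -1.     7.5] lower end s 1.6 F [-18.6  -2.4   0.9] turn [ 0.007  0.006 -0.004] q [ 0.68  1.03 -1.08  2.45  2.44  0.97 -0.43] t 12.15
```

Request:
servo_tool(targets=[[[0.004, 0.003, -0.002], [1, 0.2, -1.2], 40], [[0, 0, 0], [1, 0.2, -1.2], 40], [[0, 0, 0], [1, 0.2, -1.2], 40], [[0, 0, 0], [1, 0.2, -1.2], 40], [[0, 0, 0], [1, 0.2, -1.2], 40], [[0, 0, 0], [1, 0.2, -1.2], 40], [[0, 0, 0], [1, 0.2, -1.2], 40], [[0, 0, 0], [1, 0.2, -1.2], 40]])

```text
time: 13.15
tool_pos: [0.5622, -0.0397, 0.1358]
tcp_rot: [-0.101, 0.857, 0.175]
contact_force: [-11.3, -5.4, 15.3]
opening: 0.0448
```

```bash
python3 - <<'E'
from h import *
st()
ims=[]
for n,(x0,x1,y0,y1) in {'scene':(180,270,140,260),'top':(255,345,140,260)}.items():
    p,d,K,E=grab(n); ims.append(cv2.resize(p[y0:y1,x0:x1],(390,520),interpolation=cv2.INTER_CUBIC))
cv2.imwrite('pics/p2.png',np.hstack(ims)); plate()
E
```

```text
TCP in stop frame [-105.4   -0.8    6.8] lower end s 1.6 F [-19.5  -3.2   0.6] turn [ 0.015  0.014 -0.014] q [ 0.68  1.03 -1.07  2.46  2.45  0.99 -0.42] t 13.15
scene -200 n med 18.5 y [-57.9  58.9] 83
scene -180 n med 16.1 y [-58.9  55.1] 56
scene -160 n med 9.6 y [-44.   40.5] 62
scene -140 n med 10.4 y [-27.4  30.4] 34
scene -120 n med 9.5 y [-29.2  22.6] 64
scene -100 n med 10.2 y [-38.2  38.1] 81
scene -80 n med 10.4 y [-41.5  35.1] 86
scene -60 n med 11.1 y [-40.5  36.5] 80
top -200 n med 16.1 y [-56.4  58.3] 54
top -180 n med 6.3 y [-44.7  46. ] 26
top -160 n med 7.7 y [-22.2  36.7] 39
top -140 n med 8.5 y [-20.3  36.4] 29
top -120 n med 6.5 y [-17.5  18.8] 31
top -100 n med 9.2 y [-37.6  41.4] 68
top -80 n med 9.0 y [-37.1  40.4] 62
top -60 n med 28.4 y [-38.8  44.1] 24
```

View pics/p2.png

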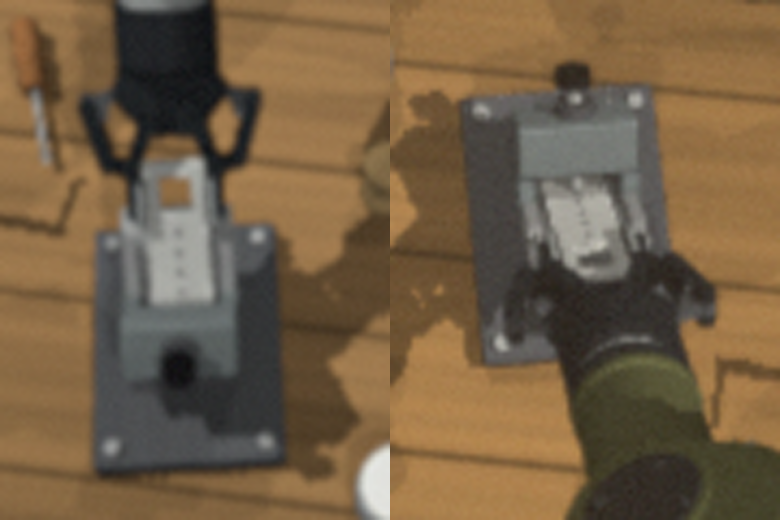

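Request:
servo_tool(targets=[[[0.003, 0.003, -0.003], [1, 0.2, -1.2], 40], [[0.003, 0.003, -0.003], [1, 0.2, -1.2], 40], [[0.003, 0.003, -0.003], [1, 0.2, -1.2], 40], [[0.002, 0.002, -0.002], [1, 0.2, -1.2], 40], [[0.002, 0.002, -0.002], [1, 0.2, -1.2], 40], [[0.002, 0.002, -0.002], [1, 0.2, -1.2], 40], [[0.002, 0.002, -0.002], [1, 0.2, -1.2], 40], [[0.002, 0.002, -0.002], [1, 0.2, -1.2], 40]])

```text
time: 14.25
tool_pos: [0.5625, -0.0397, 0.136]
tcp_rot: [-0.093, 0.863, 0.172]
contact_force: [-12.3, -4.6, 15.9]
opening: 0.0448
```

Request:
servo_tool(targets=[[[0.002, 0.002, -0.002], [1, 0.2, -1.2], 40], [[0.002, 0.002, -0.002], [1, 0.2, -1.2], 40], [[0.002, 0.002, -0.002], [1, 0.2, -1.2], 40], [[0.002, 0.002, -0.002], [1, 0.2, -1.2], 40], [[0.002, 0.002, -0.002], [1, 0.2, -1.2], 40], [[0.002, 0.002, -0.002], [1, 0.2, -1.2], 40], [[0.002, 0.002, -0.002], [1, 0.2, -1.2], 40], [[0.002, 0.002, -0.002], [1, 0.2, -1.2], 40]])

```text
time: 15.25
tool_pos: [0.5627, -0.0397, 0.1362]
tcp_rot: [-0.091, 0.865, 0.172]
contact_force: [-12.0, -5.1, 15.1]
opening: 0.0451
```

```bash
python3 -c "
from h import *
st()"
```

```text
TCP in stop frame [-105.4   -0.9    7.4] lower end s 1.6 F [-19.8  -2.8  -0. ] turn [ 0.009  0.005 -0.007] q [ 0.68  1.03 -1.07  2.45  2.44  0.97 -0.42] t 15.25
```

Request:
servo_tool(targets=[[[0, 0, 0], [-3, -0.6, 4], 40], [[0, 0, 0], [-6, -1.1, 7.8], 40], [[0, 0, 0], [-6, -1.1, 7.8], 40], [[0, 0, 0], [-6, -1.1, 7.8], 40], [[0, 0, 0], [-6, -1.1, 7.8], 40], [[0, 0, 0], [-6, -1.1, 7.8], 40], [[0, 0, 0], [-6, -1.1, 7.8], 40], [[0, 0, 0], [0, 0, 0], 40]])

```text
time: 16.25
tool_pos: [0.5213, -0.0473, 0.1906]
tcp_rot: [-0.092, 0.865, 0.172]
contact_force: [-0.0, 0.2, -1.8]
opening: 0.0452
```

```bash
python3 -c "
from h import *
st()"
```

```text
TCP in stop frame [-174.1   -0.9   10.2] lower end s -67.1 F [ 1.4  0.2 -1.2] turn [ 0.01   0.006 -0.007] q [ 0.75  0.88 -1.14  2.53  2.37  0.9  -0.46] t 16.25
```

Request:
servo_tool(targets=[[[0, 0, 0], [1, 0, 15], 40], [[0, 0, 0], [1, 0, 20], 40], [[0, 0.05, 0], [0, 0, 22], 40], [[0, 0.08, 0], [0, 0, 22], 40], [[0, 0.08, 0], [0, 0, 22], 40], [[0, 0.08, 0], [0, 0, 20], 40], [[0, 0.08, 0], [0, 0, 0], 40], [[0, 0, 0], [0, 0, 0], 40]])

```text
time: 17.25
tool_pos: [0.5229, -0.0641, 0.2793]
tcp_rot: [-0.098, 1.124, 0.141]
contact_force: [-0.7, 0.2, -1.6]
opening: 0.045
```

```bash
python3 -c "
from h import *
st()
T=np.array([466,-313,0])+20*0+70*B; print(T); to([T[0],T[1],190],RB)"
```

```text
TCP in stop frame [-243.   -17.8   66. ] lower end s -136.0 F [ 0.8  0.3 -1.6] turn [ 0.05 -0.25  0.02] q [ 0.72  0.48 -0.9   2.18  1.09  0.37  0.71] t 17.25
[ 396.35 -306.      0.  ]
t 17.25 pos [522.9 -64.1 279.3] open 45.0 F [-0.7  0.2 -1.6] q [ 0.72  0.48 -0.9   2.18  1.09  0.37  0.71]
 shift [-126.6 -241.9  -89.3]
 turn [-0.007  0.445 -0.26 ] half-turn alt [-0.64  -0.01   2.812]
 toolx [ 0.425  0.063 -0.903] tooly [-0.162  0.987 -0.007]
```

Request:
servo_tool(targets=[[[0, 0.056, -0.033], [-16, -25, 4], 40], [[0, 0.056, -0.033], [-16, -28, 4], 40], [[0, 0.056, -0.033], [-16, -30, 4], 40], [[0, 0.056, -0.033], [-16, -30, 0], 40], [[0, 0.056, -0.033], [-16, -30, 0], 40], [[0, 0.056, -0.033], [-16, -30, 0], 40], [[0, 0.056, -0.033], [-14, -30, 0], 40], [[0, 0.05, -0.03], [-10, -25, 0], 40]])

```text
time: 18.25
tool_pos: [0.3947, -0.3051, 0.2869]
tcp_rot: [0.069, 1.579, -0.101]
contact_force: [0.5, 0.4, -1.9]
opening: 0.0451
```

```bash
python3 -c "
from h import *
T=np.array([466,-313,0])+70*B; to([T[0],T[1],190],RB)"
```

```text
t 18.25 pos [ 394.7 -305.1  286.9] open 45.1 F [ 0.5  0.4 -1.9] q [ 1.18  0.62 -1.04  1.84  0.64  1.06  1.34]
 shift [  1.7  -0.9 -96.9]
 turn [ 0.02  -0.011  0.008] half-turn alt [-0.017 -0.031 -3.133]
 toolx [-0.011 -0.019 -1.   ] tooly [ 0.108  0.994 -0.021]
```

Lower to travel height, then look at where the plate really is in the hand relative to the bar.

Request:
servo_tool(targets=[[[0.02, -0.011, 0.008], [0, 0, -20], 40], [[0, 0, 0], [0, 0, -25], 40], [[0, 0, 0], [0, 0, -25], 40], [[0, 0, 0], [0, 0, -15], 40], [[0, 0, 0], [0, 0, -4], 40], [[0, 0, 0], [0, 0, 0], 40], [[0, 0, 0], [0, 0, 0], 40]])

```text
time: 19.12
tool_pos: [0.3935, -0.3141, 0.1929]
tcp_rot: [0.069, 1.565, -0.103]
contact_force: [0.5, 0.3, -0.0]
opening: 0.0447
```

```bash
python3 - <<'E'
from h import *
T=np.array([466,-313,0])+70*B; to([T[0],T[1],190],RB)
ims=[]
for n in('scene','top'):
    p,d,K,E=grab(n); X=cloud(d,K,E)*1000
    M=np.stack([-B,[.10,.995,0],[0,0,1]],1); Q=(X-[466.,-313,0])@M   # x toward post, y plate width, z
    m=(Q[...,0]>-110)&(Q[...,0]<-30)&(abs(Q[...,1])<30)&(Q[...,2]>60)&(Q[...,2]<250)&(d>0)
    for z0 in range(60,260,20):
        b=m&(Q[...,2]>=z0)&(Q[...,2]<z0+20); q=Q[b]
        if len(q)>3: print(n,z0,len(q),'x',np.percentile(q[:,0],[5,50,95]).round(1),'y',np.percentile(q[:,1],[2,98]).round(1),'z',q[:,2].min().round(1),q[:,2].max().round(1))
    br=(p.min(2)>165)&m; print(n,'bright',br.sum(),Q[br].min(0).round(1) if br.any() else '',Q[br].max(0).round(1) if br.any() else '')
    v,uu=np.where(m); cy,cx=int(v.mean()),int(uu.mean()); ims.append(cv2.resize(p[max(cy-45,0):cy+45,max(0,cx-45):cx+45],(400,400),interpolation=cv2.INTER_CUBIC))
cv2.imwrite('pics/b1.png',np.hstack(ims))
E
```

```text
t 19.12 pos [ 393.5 -314.1  192.9] open 44.7 F [ 0.5  0.3 -0. ] q [ 1.12  0.73 -0.93  1.96  0.81  0.86  1.2 ]
 shift [ 2.9  8.1 -2.9]
 turn [0.022 0.003 0.01 ] half-turn alt [ 0.005 -0.034 -3.132]
 toolx [ 0.003 -0.022 -1.   ] tooly [ 0.11   0.994 -0.021]
scene 80 28 x [-71.1 -67.2 -64.9] y [-27.1  13.9] z 83.8 99.8
scene 100 40 x [-69.7 -67.  -64.8] y [-29.4  13.6] z 101.3 119.7
scene 120 38 x [-69.8 -67.2 -65.3] y [-26.6  15.6] z 121.1 139.9
scene 140 46 x [-69.9 -67.1 -65.6] y [-28.4  14.5] z 140.9 159.8
scene 160 43 x [-70.3 -67.5 -64.7] y [-27.8  14. ] z 161.2 180.0
scene 180 41 x [-69.1 -67.1 -63.9] y [-29.6  20.6] z 180.4 199.9
scene 200 58 x [-73.3 -67.3 -58.8] y [-27.8  27.8] z 200.1 218.7
scene 220 45 x [-69.2 -66.4 -58.8] y [-29.3  27.8] z 220.5 239.9
scene 240 43 x [-78.1 -69.4 -57.7] y [-29.5  28.8] z 240.0 249.8
scene bright 0  
top 80 8 x [-78.6 -78.3 -73.9] y [-29.5  15.9] z 89.0 97.3
top 100 15 x [-78.5 -78.2 -72.4] y [-17.2  16.2] z 100.2 119.0
top 120 12 x [-78.5 -78.  -71.1] y [-18.2  15.9] z 120.2 138.9
top 240 17 x [-86.6 -77.4 -61.9] y [22.2 29.5] z 240.0 249.6
top bright 0
```

View pics/b1.png

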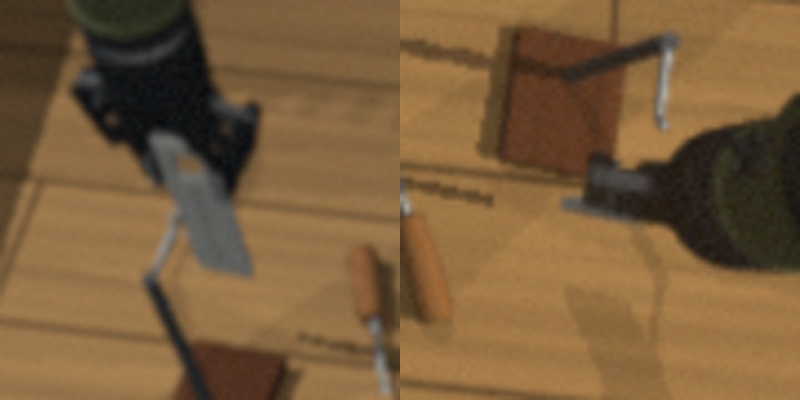

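Request:
servo_tool(targets=[[[0.011, 0.002, 0.005], [0, 4, 0], 40], [[0.011, 0.001, 0.005], [1, 4, 0], 40], [[0, 0, 0], [0, 0, 0], 40], [[0, 0, 0], [0, 0, 0], 40]])

```text
time: 19.73
tool_pos: [0.395, -0.3058, 0.1938]
tcp_rot: [0.079, 1.568, -0.078]
contact_force: [-0.3, 0.3, -0.9]
opening: 0.045
```

```bash
python3 - <<'E'
from h import *
T=np.array([466,-313,0])+70*B; to([T[0],T[1],192],RB)
E
```

```text
t 19.73 pos [ 395.  -305.8  193.8] open 45.0 F [-0.3  0.3 -0.9] q [ 1.12  0.74 -0.94  1.96  0.79  0.87  1.22]
 shift [ 1.3 -0.2 -1.8]
 turn [-0.001  0.001 -0.001] half-turn alt [-2.000e-03 -1.000e-03  3.141e+00]
 toolx [ 0.001  0.001 -1.   ] tooly [0.099 0.995 0.001]
```

Request:
servo_tool(targets=[[[0, 0, 0], [9, -0.9, -1], 40], [[0, 0, 0], [9, -0.9, 0], 40], [[0, 0, 0], [9, -0.9, 0], 40], [[0, 0, 0], [9, -0.9, 0], 40], [[0, 0, 0], [0, 0, 0], 40]])

```text
time: 20.35
tool_pos: [0.4347, -0.3095, 0.1927]
tcp_rot: [0.079, 1.567, -0.077]
contact_force: [-0.2, 0.1, -1.5]
opening: 0.0456
```

```bash
python3 - <<'E'
from h import *
to([464,-312.8,192],RB)
E
```

```text
t 20.35 pos [ 434.7 -309.5  192.7] open 45.6 F [-0.2  0.1 -1.5] q [ 1.07  0.77 -0.93  1.86  0.78  0.92  1.23]
 shift [29.3 -3.3 -0.7]
 turn [-0.001  0.003 -0.001] half-turn alt [-4.000e-03 -2.000e-03  3.141e+00]
 toolx [ 0.003  0.001 -1.   ] tooly [0.099 0.995 0.001]
```

Request:
servo_tool(targets=[[[0, 0, 0], [7, -0.7, 0], 40], [[0, 0, 0], [8, -0.8, 0], 40], [[0, 0, 0], [8, -0.8, 0], 40], [[0, 0, 0], [4, -0.4, 0], 40], [[0, 0, 0], [0, 0, 0], 40]])

```text
time: 20.98
tool_pos: [0.4633, -0.3125, 0.1925]
tcp_rot: [0.079, 1.568, -0.077]
contact_force: [-0.4, 0.3, -0.5]
opening: 0.0449
```

```bash
python3 - <<'E'
from h import *
to([464,-312.8,192],RB)
p,d,K,E=grab('scene'); q=grab('top')[0]
f=lambda i,c:cv2.resize(i[c[1]-40:c[1]+40,c[0]-40:c[0]+40],(400,400),interpolation=cv2.INTER_CUBIC)
def px(n,P):
    _,_,K,E=load(n); c=np.linalg.inv(E)@[*P,1]; return int(K[0,2]+K[0,0]*c[0]/-c[2]),int(K[1,2]-K[1,1]*c[1]/-c[2])
P=[.464,-.313,.18]
cv2.imwrite('pics/b2.png',np.hstack([f(p,px('scene',P)),f(q,px('top',P))]))
E
```

```text
t 20.98 pos [ 463.3 -312.5  192.5] open 44.9 F [-0.4  0.3 -0.5] q [ 1.03  0.8  -0.93  1.79  0.78  0.96  1.24]
 shift [ 0.7 -0.3 -0.5]
 turn [-0.001  0.002 -0.001] half-turn alt [-3.000e-03 -2.000e-03  3.141e+00]
 toolx [ 0.002  0.001 -1.   ] tooly [0.099 0.995 0.001]
```

View pics/b2.png

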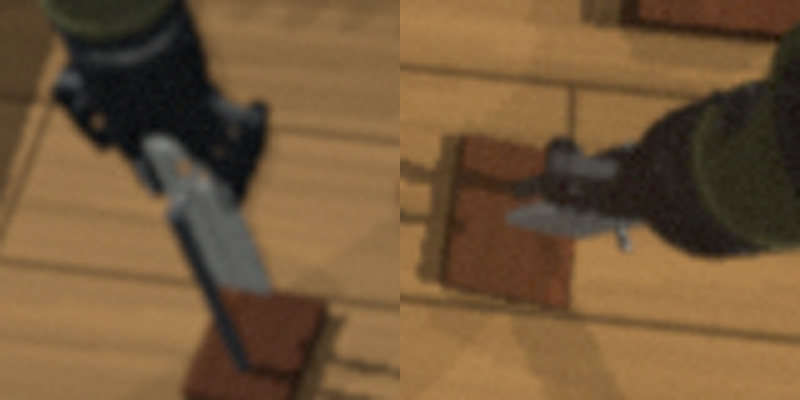

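Request:
servo_tool(targets=[[[0, 0, 0], [0, 0, -6], 40], [[0, 0, 0], [0, 0, -6], 40], [[0, 0, 0], [0, 0, -3], 40], [[0, 0, 0], [0, 0, -1], 40], [[0, 0, 0], [0, 0, 0], 40]])

```text
time: 21.7
tool_pos: [0.4616, -0.3127, 0.1749]
tcp_rot: [0.079, 1.57, -0.078]
contact_force: [0.5, -0.1, -1.3]
opening: 0.0448
```

```bash
python3 - <<'E'
from h import *
to([464,-312.8,172],RB)
E
```

```text
t 21.7 pos [ 461.6 -312.7  174.9] open 44.8 F [ 0.5 -0.1 -1.3] q [ 1.02  0.82 -0.91  1.81  0.8   0.93  1.22]
 shift [ 2.4 -0.1 -2.9]
 turn [-0.001 -0.    -0.   ] half-turn alt [ 0.000e+00 -2.000e-03  3.141e+00]
 toolx [-0.     0.001 -1.   ] tooly [0.1   0.995 0.001]
```

Request:
servo_tool(targets=[[[0, 0, 0], [1, 0, -1.5], 40], [[0, 0, 0], [0, 0, -1], 40], [[0, 0, 0], [0, 0, 0], 40]])

```text
time: 22.08
tool_pos: [0.463, -0.3127, 0.1725]
tcp_rot: [0.079, 1.569, -0.078]
contact_force: [-1.2, -0.0, -1.0]
opening: 0.0447
```

```bash
python3 - <<'E'
from h import *
to([464,-312.8,172],RB)
E
```

```text
t 22.07 pos [ 463.  -312.7  172.5] open 44.7 F [-1.2 -0.  -1. ] q [ 1.02  0.83 -0.91  1.81  0.81  0.93  1.21]
 shift [ 1.  -0.1 -0.5]
 turn [-0.001  0.    -0.   ] half-turn alt [-1.000e-03 -1.000e-03  3.141e+00]
 toolx [ 0.     0.001 -1.   ] tooly [0.1   0.995 0.001]
```

Request:
servo_tool(targets=[[[0, 0, 0], [0, 0, -1.5], 40], [[0, 0, 0], [0, 0, -1], 40]])

```text
time: 22.32
tool_pos: [0.4633, -0.3128, 0.1717]
tcp_rot: [0.078, 1.568, -0.079]
contact_force: [-3.6, 0.1, 9.0]
opening: 0.045
```

Request:
servo_tool(targets=[[[0, 0, 0], [0, 0, -1], 40], [[0, 0, 0], [0, 0, -1], 40]])

```text
time: 22.58
tool_pos: [0.4633, -0.3129, 0.1718]
tcp_rot: [0.077, 1.568, -0.081]
contact_force: [-3.0, 0.5, 6.0]
opening: 0.0448
```

Request:
servo_tool(targets=[[[0, 0, 0], [0, 0, 0], 45], [[0, 0, 0], [0, 0, 0], 55], [[0, 0, 0], [0, 0, 0], 70], [[0, 0, 0], [0, 0, 0], 85], [[0, 0, 0], [0, 0, 0], 85], [[0, 0, 0], [0, 0, 0], 85], [[0, 0, 0], [0, 0, 0], 85]], grip_force=20)

```text
time: 23.45
tool_pos: [0.4638, -0.3129, 0.1719]
tcp_rot: [0.077, 1.567, -0.081]
contact_force: [-1.1, -0.6, -0.4]
opening: 0.0853
```

```bash
python3 - <<'E'
from h import *
to([464,-312.8,172],RB)
p,d,K,E=grab('scene')
cv2.imwrite('pics/b3.png',cv2.resize(p[115:215,105:205],(500,500),interpolation=cv2.INTER_CUBIC))
E
```

```text
t 23.45 pos [ 463.8 -312.9  171.9] open 85.3 F [-1.1 -0.6 -0.4] q [ 1.01  0.83 -0.9   1.81  0.81  0.92  1.21]
 shift [0.2 0.1 0.1]
 turn [0.003 0.002 0.   ] half-turn alt [ 0.004 -0.005 -3.141]
 toolx [ 0.002 -0.003 -1.   ] tooly [ 0.1    0.995 -0.003]
```

View pics/b3.png

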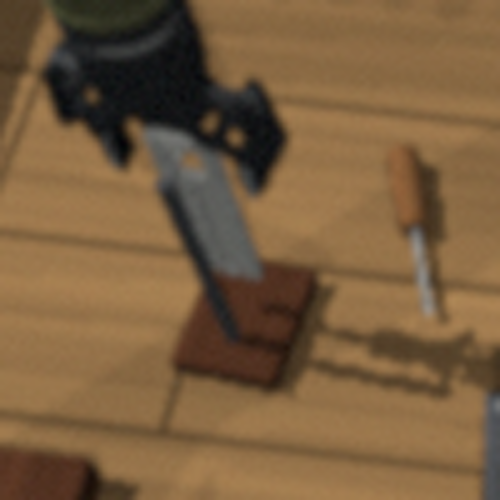

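Plate is hanging between the open fingers. Retreat straight up, then back.

Request:
servo_tool(targets=[[[0, 0, 0], [0, 0, 8], 85], [[0, 0, 0], [0, 0, 15], 85], [[0, 0, 0], [0, 0, 20], 85], [[0, 0, 0], [0, 0, 25], 85], [[0, 0, 0], [0, 0, 30], 85], [[0, 0, 0], [-20, 20, 20], 85], [[0, 0, 0], [-20, 40, 10], 85], [[0, 0, 0], [0, 40, 0], 85]])

```text
time: 24.5
tool_pos: [0.4242, -0.2122, 0.3108]
tcp_rot: [0.079, 1.56, -0.087]
contact_force: [-0.1, 0.5, -0.7]
opening: 0.0852
```

Request:
servo_tool(targets=[[[0, 0, 0], [0, 40, 0], 85], [[0, 0, 0], [0, 30, 0], 85], [[0, 0, 0], [0, 0, 0], 85], [[0, 0, 0], [0, 0, 0], 85], [[0, 0, 0], [0, 0, 0], 85], [[0, 0, 0], [0, 0, 0], 85], [[0, 0, 0], [0, 0, 0], 85], [[0, 0, 0], [0, 0, 0], 85]])

```text
time: 25.5
tool_pos: [0.4246, -0.1394, 0.3155]
tcp_rot: [0.075, 1.554, -0.088]
contact_force: [0.6, -0.8, -0.0]
opening: 0.0848
```

```bash
python3 - <<'E'
from h import *
to(None)
M=np.stack([-B,[.10,.995,0],[0,0,1]],1)
for k in range(2):
  for n in('scene','top'):
    p,d,K,E=grab(n); X=cloud(d,K,E)*1000; Q=(X-[466.,-313,0])@M
    m=(Q[...,0]>-30)&(Q[...,0]<16)&(abs(Q[...,1])<32)&(Q[...,2]>50)&(Q[...,2]<240)&(d>0)
    for a,b in((50,120),(120,190),(190,240)):
        q=Q[m&(Q[...,2]>=a)&(Q[...,2]<b)]
        if len(q): print(n,a,len(q),'x',np.percentile(q[:,0],[5,50,95]).round(1),'y',np.percentile(q[:,1],[2,98]).round(1),'z',q[:,2].min().round(1),q[:,2].max().round(1))
p,d,K,E=load('scene'); cv2.imwrite('pics/end.png',cv2.resize(p,(768,576),interpolation=cv2.INTER_CUBIC))
E
```

```text
t 25.5 pos [ 424.6 -139.4  315.5] open 84.8 F [ 0.6 -0.8 -0. ] q [ 0.92  0.5  -1.09  1.94  0.54  1.01  1.06]
 toolx [ 0.015 -0.009 -1.   ] tooly [ 0.104  0.995 -0.007]
scene 50 87 x [-1.4  2.1  3.9] y [-14.7  20.7] z 61.0 119.6
scene 120 136 x [-3.1  1.8  4.1] y [-16.7  22.9] z 120.6 189.8
scene 190 108 x [-19.3   1.1   5.6] y [-22.   22.9] z 190.2 226.2
scene 50 89 x [-1.1  2.1  4.2] y [-15.5  22. ] z 65.3 119.9
scene 120 133 x [-2.6  1.7  4. ] y [-15.1  22.8] z 122.3 189.3
scene 190 108 x [-18.5   1.    5.1] y [-22.7  22.6] z 190.4 228.1
```

View pics/end.png

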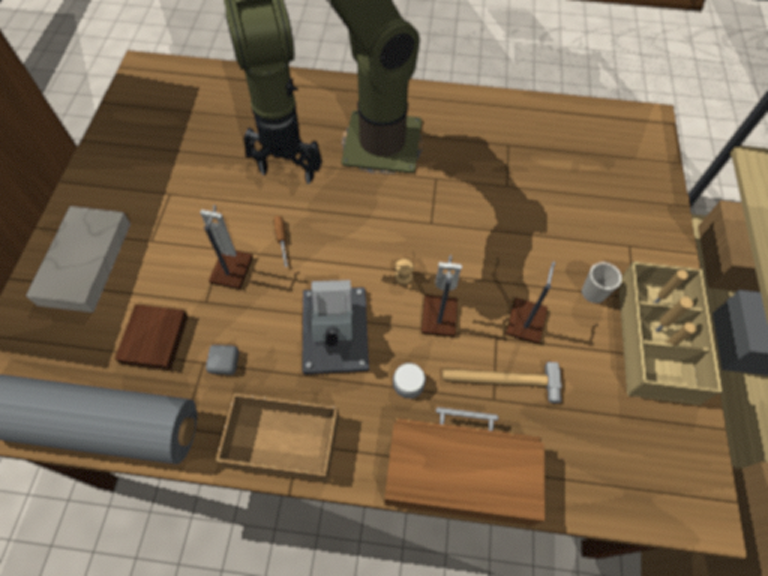

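The template hangs straight and still on stand_b: its face stays at 2 mm over its whole length, and two readings agree. Everything else stands where it was, so I'm handing in.

```bash
python3 -c "
from h import *
print(order.close_job(), bot.observe()['time'])"
```

```text
the job is handed in; nothing more can be done
the job is handed in; nothing more can be done
```

The long template was marked in the press and now hangs on stand_b. I handed the job in at about 25.7 s of the 72 s allowed; the hand-in gives no verdict.

- **Pickup:** I gripped the template by its edges and lifted it about 17 mm, then moved it off the end of the hook. After that the tool carried only the plate's weight.
- **Press:** I slid it down the bed under the head and pushed it against the stop. The push peaked at about 45 N on contact, dropped to about 5 N for one row, then held at 18–20 N for about 3 s with no movement along the slope. The plunger itself can't be read. I take it as fully in because the push was well above its 6 N, the plate stopped moving, and the knob shifted in the picture.
- **Hanging:** I drew it back out of the press and lowered it onto stand_b until the bar took its weight, then released and moved away.
- **Last check (scene camera):** Two readings agreed that the plate is upright and still. It spans about 65 to 226 mm high, so its centre is near 146 mm, within a few mm of the middle of the bar in plan. By eye in the last picture, the short template and the bystanders were where they started, and the robot was clear of everything.

Some things did not go cleanly:
- **Missing check:** the top camera gave no points on the plate in the final check, so that rests on the scene camera alone.
- **Camera disagreement:** the two cameras differ by about 2–4 mm across the plate; I used the average.
- **Joint limit:** joint 4 read 2.56, its limit, while I tilted the template before the press. No fault was reported.
- **Picture budget:** I viewed 13 pictures, three over the budget of 10.

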